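Start the clamp screw in the deep bore of the jig block

ROBOT

A 6-joint arm with a two-finger parallel gripper is mounted at the origin on the work surface. World frame = base frame: x ahead of the robot, y to its left, z up, the work surface at z = 0. Lengths are in mm, angles in rad, forces in N, time in s.
With the tool pointing down it reaches from about 250 to 775 mm from the base axis. Payload 4 kg.
Tool frame: the origin (TCP) lies at the very end of the fingers, on their centre line; the grasp point (between the pads) lies 19 mm behind it (arm.hold_point_z is the distance from the TCP to the grasp point, in mm); z points along the fingers, y is the line along which they close (so a half turn about z gives the same grasp; the last joint's range is limited). The gripper opens to 85 mm and grips with 20 to 120 N. Pads are 22 mm wide; open, the fingers measure 114 mm over their backs; the gripper's body (76 mm by 85 mm) begins 54 mm behind the grasp point. The pads swing forward as they close: fully open they stand 13 mm farther back than shut.
Start: joints at [1.22, 0.087, 1.371, -0, 1.684, -0.103], TCP at [134.908, 533.214, 231.341] pointing down, gripper open.
Joint ranges: [-3.1, 3.1], [-0.76, 2.03], [0.27, 2.55], [-1.08, 4.22], [0.17, 2.65], [-2.57, 2.57]. Speed limits (rad/s): [2.79, 2.79, 3.14, 3.14, 3.14, 3.14].

INTERFACE

Orientations are given as a unit quaternion [w, x, y, z].
In Python, from cell import arm, eyes, get_state gives the robot as it stands (arm), with the cameras (eyes) and the readings as plain functions.
- The arm moves only by the shell command python3 inch.py 'ROWS' [OPENING] [FORCE]. ROWS is rows parted by semicolons, their numbers by spaces, 1 to 12 of them, each of 6 numbers: dx, dy, dz in mm, then a rotation vector rx, ry, rz in rad; each row is the pose to reach, as a shift and turn from the pose commanded when the command began, along the tool's axes at that moment; what a row does not reach only later rows make up. A row lasts 1/12 s, in which the tool goes at most 41.7 mm and 0.125 rad, less where a joint would pass 70% of its speed; a pose out of reach is approached as far as the arm can. OPENING is the opening from 0.0 (shut) to 1.0 (fully open), set as the command begins (- or left out keeps the last). The fingers move at their own pace and stop on an object; FORCE is the grip in N (left out, the last holds). Time passes only in rows, so rows that do not move let the fingers close. It prints the time, the measured TCP pose, the force, the opening and the grip force at its end.
- get_state(): the state, without advancing time (a new reading comes with each control period).
- eyes.camera(name): name is "scene" or "top" or "wrist"; returns a dict with "frame" (400x640x3 uint8, red, green, blue), "camera_matrix" (3x3 intrinsics, pixels), "R" (3x3) and "t" (3): a world point X has camera coordinates R X + t. Camera axes: x right, y down, z forward; pixel columns grow to the right and rows downward; lengths in mm; the calibration is good to about 2 mm. A picture is of the moment at which its call begins. There is no depth.
- arm.sign_off(): hands the job in; it is judged then, once.
The state is a dict: "t": time; "joint_positions": joint angles; "qvel": joint speeds; "joint_efforts": joint torques, N m; "tool_pos": TCP position; "tool_rot": TCP orientation; "contact_force": force on the tool from outside, world axes, zero at the start; "ft_torque": the same for the moment, N m; "width": opening from 0.0 (shut) to 1.0 (fully open); "finger_force": force on a finger pad.
Only numpy, scipy, OpenCV 4.12 (cv2) and the standard library are available. Lean on these libraries where they do the work, as an engineer would, in place of code of your own. Each camera call takes 0.05 s, during which the arm holds its last target. There are 200 camera calls.

TASK

Swing the steel cover on the light timber jig block clear of the bore, and lower the T-handled screw from the dark rack into the bore. Then turn it clockwise so that it starts straight in the thread at the bottom, out of sight, and runs fully home, its collar flat on the block. Leave the pin, the sander, the glue, the tape measure and the metal offcuts where they are.

Things in the scene. Friction and masses are not known exactly. Their poses are not given: they have to be found in the camera images.
- jig: Fixed light timber block, 160 (its x) x 110 (its y) x 100 mm high. Origin: centre of its underside. A vertical bore, 37 mm in diameter and 92 mm deep, at the centre of the top, with a 2 mm chamfer at the mouth; round it a thin steel ring let into the top, 49 mm wide.
- mouth (a point): Centre of the bore's mouth, on the top face of the jig block, 100 mm above the table; axes as the block's.
- cover (a joint): Angle (rad) of the flat steel cover (7 mm high) on a vertical pivot, 52 mm from the bore towards the block's +x. At 0 it points to the block's -x, over the bore; it grows anticlockwise from above (the plate swings to the block's -y); stop at 1.9. Starts at 0 to 0.25. Light friction; stays where left. Beyond 1.1 it is clear of the bore and the screw's collar.
- cover_post (a point): Centre of the top of the upright post on the cover's free end by which it is pushed: 12 mm diameter, 18 mm tall, its top 22 mm above the block's top, 78 mm from the pivot.
- cover_hinge (a point): The cover's pivot, on the top face of the block.
- screw: Loose steel T-handled screw, 132 mm long, about 0.5 kg, upright in one hole of the rack, collar on the rack's top. Origin: centre of the collar's underside; z up its axis, x along the T-bar. Collar 48 mm diameter, 0 to 8 mm; square hub 28 x 28 mm, sides along x and y, 8 to 48 mm. Below: shank 34 mm thick to -43 mm, tapering to a neck 18 mm thick, tip at -84 mm.
- rack: Fixed dark timber rack, 80 (its x) x 190 (its y) x 90 mm high, origin at the centre of its underside, with two vertical holes 38 mm in diameter at y = +50 and -50 mm; one holds the screw, the other the pin.
- pin: Loose plain steel locating pin with a round knob 38 mm wide, no T-bar, in the other hole of the rack; origin at the underside of its collar, knob top 47 mm above. Leave it.
- sander: Loose round sander, 124 mm wide and 135 mm tall, origin at its underside. Leave it.
- glue: Loose glue bottle, 64 mm wide, 170 mm tall, origin at its underside. Leave it.
- tape: Loose tape measure, 80 x 38 x 66 mm high, origin at its underside. Leave it.
- channel_a: Loose brown metal U-channel offcut, 75 x 30 x 26 mm high, origin at its underside. Leave it.
- channel_b: Loose brown metal U-channel offcut, 90 x 30 x 26 mm high, origin at its underside. Leave it.
- screw_bar (a point): Middle of the T-bar, 35 mm above the screw's origin: a round bar 12 mm thick, 130 mm long, through the hub along x. The screw turns easily (a few N), by gripping the hub or by pushing one end of the bar round with closed fingers; its own weight keeps it down and it does not turn back; once the collar is down it is tight (over 12 N at the bar).
- screw_stubs (a point): On the screw's axis, 74 mm below its origin: two round thread stubs, 6 mm thick, stick out along +x and -x to 17.5 mm from the axis. Lowered into the bore they rest on top of the hidden thread, the collar 5 to 19 mm above the mouth depending on the angles; a quarter to three quarters of a turn clockwise from above then draws the screw under the thread and home.
- thread (a point): On the bore's axis, at the top of the brass insert, 59 mm below the mouth: a coarse two-start right-hand thread (25 mm drop a turn) on the wall, out of sight. Its angle about the bore is unknown and differs from run to run. Turned while leaning, the screw can jam cross-threaded, tight with its collar still high: turn it back, lift it a little and start again upright.

How it is judged (in metres and radians):
On the way, in this order (a step that is already met when the one before it is completed fails the run):
1. the cover is swung clear of the bore (beyond 1.1 rad) (value of joint cover above 1.1 rad), for 0.1 s.
2. the screw stands in the bore, on the thread but not yet run in (collar 4 to 25 mm above the mouth) (z of screw in the frame of mouth between 0.004 and 0.025 m and horizontal distance between screw and mouth below 0.006 m and angle between screw's own z axis and vertical below 0.12 rad), for 0.2 s.
At the end, for the whole second after the job is handed in: The screw is run in straight: its collar within 3.5 mm of the block's top, its axis within 4 mm of the bore and within 0.06 rad of upright, at rest, and the cover is still swung clear (beyond 1.1 rad) (z of screw in the frame of mouth below 0.0035 m and horizontal distance between screw and mouth below 0.004 m and angle between screw's own z axis and vertical below 0.06 rad and linear speed of screw below 0.02 m/s and angular speed of screw below 0.1 rad/s and value of joint cover above 1.1 rad); the robot touches nothing.
It fails at once if the pin, sander, glue, tape measure or a metal offcut is moved more than 30 mm (distance of any of pin, sander, glue, tape, channel_a, channel_b from where it was at the start of the episode above 0.03 m).
It also fails if it takes over 72 s, if anything falls off the work surface, if the arm or the gripper's body presses on something with over 40 N, if the wrist force passes 120 N, or if a joint passes its speed limit or range.

## Working session

There is one attempt and no reset: what is moved stays moved. The work goes in short steps, Python scripts to look and compute and a shell command to move; the robot and the scene stay as the last step left them, time stands still between calls to the robot, and variables do not carry over. Pictures are saved under pics/ and viewed, at most 10 in all, crops included, and the job is handed in when it is done.

```bash
ls; mkdir -p pics
python3 - <<'E'
from cell import arm, eyes, get_state
import cv2,numpy as np
for n in("top","scene"):
    c=eyes.camera(n); cv2.imwrite(f"pics/{n}0.png",c["frame"][:,:,::-1]); print(n,c["camera_matrix"].tolist(),np.round(c["R"],3).tolist(),np.round(c["t"],1).tolist())
print(get_state())
E
```

```text
cell.py
inch.py
pics
top [[472.52103921484905, 0.0, 318.5554731392414], [0.0, 472.52103921484905, 204.36649345142857], [0.0, 0.0, 1.0]] [[0.001, -1.0, 0.0], [-0.975, -0.001, -0.222], [0.222, -0.0, -0.975]] [-6.4, 477.3, 1790.2]
scene [[448.5554432009684, 0.0, 316.39141474397496], [0.0, 448.5554432009684, 195.63016822599167], [0.0, 0.0, 1.0]] [[0.669, 0.743, -0.002], [0.601, -0.542, -0.587], [-0.437, 0.392, -0.81]] [-334.8, -234.0, 1740.4]
{'t': 0.1, 'joint_positions': array([ 1.21987026e+00,  8.78834525e-02,  1.37212736e+00, -2.23391689e-06,
        1.68358816e+00, -1.03084568e-01]), 'qvel': array([-5.57426464e-04, -2.38252641e-03, -3.79973640e-03,  2.11682119e-04,
        3.26225866e-03, -8.90534088e-05]), 'joint_efforts': array([ 2.58569773e-03, -3.53017616e+01, -3.14217389e+01, -1.43095690e-04,
        8.02828552e-03,  1.91593148e-05]), 'tool_pos': array([134.7626606 , 532.7692574 , 230.24258545]), 'tool_rot': array([-2.24690326e-04,  1.23603891e-01,  9.92331130e-01, -9.77673329e-04]), 'contact_force': array([ 0.31158428, -0.1550973 ,  0.18353041]), 'ft_torque': array([ 0.06515435,  0.01404478, -0.00249329]), 'finger_force': 0.0, 'width': 1.003029071056491}
```

View pics/top0.png

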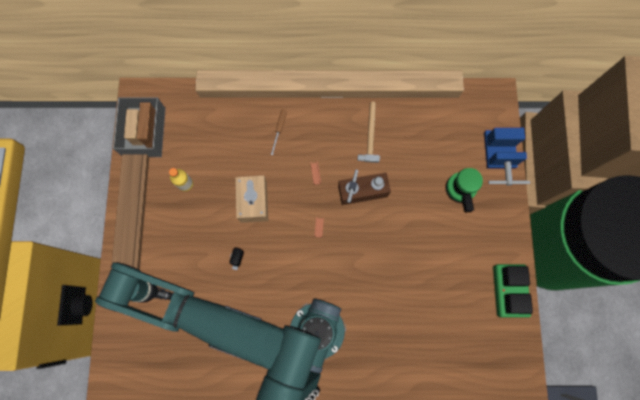

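View pics/scene0.png

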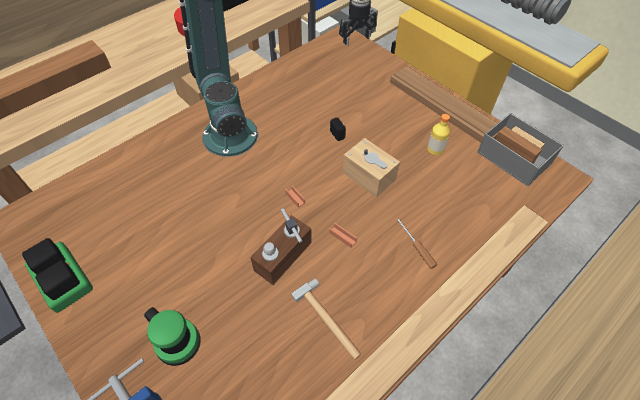

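The top view shows the block at about (251,197) with the cover on it, and the rack at (364,188) with the screw at (352,187) and the pin at (378,183). The tape is at (236,258) and the glue at (180,179). The scene view agrees. Next I'll enlarge both.

```bash
cat > h.py <<'E'
from cell import arm, eyes, get_state
import cv2,numpy as np
from scipy.spatial.transform import Rotation as Ro
def ray(c,u,v,z):
    K,R,t=[np.array(c[k],float) for k in("camera_matrix","R","t")]
    d=R.T@np.linalg.solve(K,[u,v,1.]); o=-R.T@t
    return (o+d*(z-o[2])/d[2])[:2].round(1)
def pix(c,X):
    p=np.array(c["camera_matrix"])@(np.array(c["R"])@np.array(X,float)+np.array(c["t"])); return (p[:2]/p[2]).round(1)
def tool(): # commanded pose approx = measured
    s=get_state(); return s["tool_pos"],Ro.from_quat(np.roll(s["tool_rot"],-1))
def axes():
    p,R=tool(); return R.as_matrix().round(3)
def delta(target,yaw=None):
    """shift in tool axes to world target; yaw = wanted world angle of tool y line, tool down"""
    p,R=tool(); d=R.inv().apply(np.array(target)-p)
    r=np.zeros(3)
    if yaw is not None:
        y=np.array([np.cos(yaw),np.sin(yaw),0]); M=R.as_matrix()
        if M[:,1]@y<0: y=-y
        z=np.array([0,0,-1.]); G=np.column_stack([np.cross(y,z),y,z])
        r=(R.inv()*Ro.from_matrix(G)).as_rotvec()
    return d.round(1),r.round(3)
E
python3 - <<'E'
from h import *
out=[]
for n,b in(("top",[(225,165,65,60),(330,160,65,60)]),("scene",[(338,130,68,63),(248,205,68,80)])):
    f=cv2.imread(f"pics/{n}0.png")
    for x,y,w,h in b:
        im=f[y:y+h,x:x+w]; out.append(cv2.resize(cv2.resize(im,None,fx=5.5,fy=5.5,interpolation=2)[:300,:375] if 0 else im[:60 if n=="top" else h],(375,300) if 0 else (int(w*300/h),300),interpolation=cv2.INTER_CUBIC))
rows=[]
pad=lambda a:cv2.copyMakeBorder(a,0,0,0,400-a.shape[1],cv2.BORDER_CONSTANT)
cv2.imwrite("pics/z1.png",np.vstack([np.hstack([pad(out[0]),pad(out[1])]),np.hstack([pad(out[2]),pad(out[3])])]))
c=eyes.camera("top")
print(ray(c,251,197,100),ray(c,352,187,125),ray(c,378,183,137))
E
```

```text
[495.5 251.7] [ 528.5 -132.4] [ 540.9 -229.6]
```

View pics/z1.png

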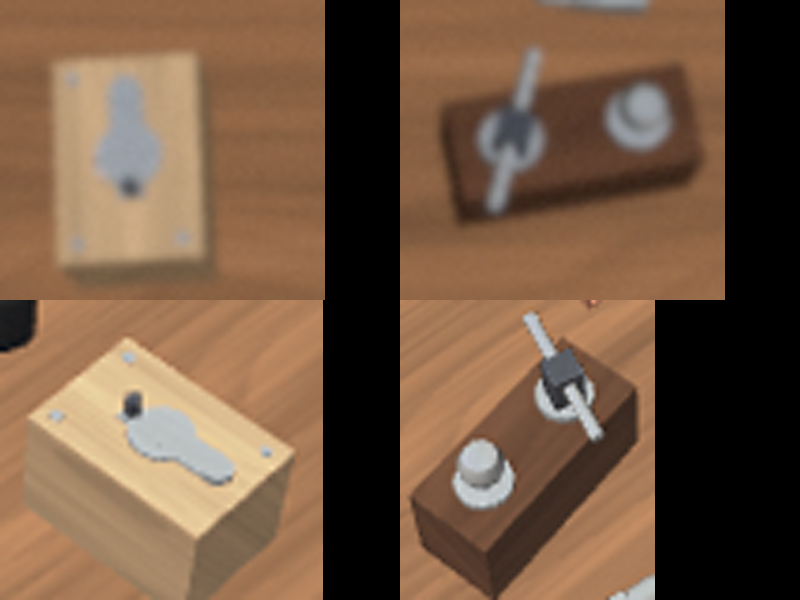

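Run:
```python
from h import *
ct,cs=eyes.camera("top"),eyes.camera("scene")
T=lambda u,v,z:ray(ct,225+u/5,165+v/5,z); S=lambda u,v,z:ray(cs,338+u/4.762,130+(v-300)/4.762,z)
t=np.array([T(*q,100) for q in[(53,63),(198,55),(207,262),(58,265)]]);s=np.array([S(*q,100) for q in[(293,455),(190,540),(28,415),(127,338)]])
for q in(t,s): print(q.tolist(),q.mean(0),np.linalg.norm(np.roll(q,-1,0)-q,axis=1))
print("post",T(130,187,122),S(133,397,122),"T pivot",T(124,90,107))
T=lambda u,v,z:ray(ct,330+(u-400)/5,160+v/5,z); S=lambda u,v,z:ray(cs,248+u/3.75,205+(v-300)/3.75,z)
S=lambda u,v,z:ray(cs,248+(u-400)/3.75,205+(v-300)/3.75,z)
for a in[T(535,50,125),T(494,210,125),S(530,317,125),S(596,436,125)]:print("bar",a)
print("hub",T(515,130,138),S(561,364,138))
print(delta([470,250,330],0.0),arm.hold_point_z)
```

```text
[[572.3, 313.5], [578.8, 201.9], [416.2, 190.9], [413.8, 303.4]] [495.275 252.425] [111.78913185 162.97165398 112.52559709 158.8214721 ]
[[579.4, 310.1], [583.1, 199.3], [425.2, 195.8], [420.0, 303.6]] [501.925 252.2  ] [110.86176077 157.93878561 107.92534457 159.53247318]
post [469.2 247.7] [476.5 249.3] T pivot [548.9 257. ]
bar [ 595.5 -152.5]
bar [ 470.3 -119.5]
bar [ 476.2 -118.1]
bar [ 598.  -151.4]
hub [ 528.9 -135.3] [ 535.2 -133.6]
(array([-394.3, -192.2,  -99.1]), array([-1.000e-03,  1.000e-03,  1.323e+00])) 18.700000000000003
```

```bash
python3 inch.py '-390 -173 -70 0 0 0;-390 -173 -70 0 0 0;-390 -173 -70 0 0 0;-390 -173 -70 0 0 0;-390 -173 -70 0 0 0;-390 -173 -70 0 0 0;-390 -173 -70 0 0 0;-390 -173 -70 0 0 0;-390 -173 -70 0 0 0;-390 -173 -70 0 0 0;-390 -173 -70 0 0 0;-390 -173 -70 0 0 0' 0
python3 - <<'E'
from h import *
c=eyes.camera("wrist"); cv2.imwrite("pics/w1.png",c["frame"][:,:,::-1])
R=np.array(c["R"]);print(-R.T@np.array(c["t"]),R[2]); print("bore",pix(c,[498,252,100]),"post",pix(c,[472,248,122]))
E
```

```text
t: 1.25
tool_pos: [473.6, 267.0, 301.3]
tool_rot: [0.001, 0.126, 0.992, -0.0]
contact_force: [-0.0, -1.1, -0.8]
width: -0.004
finger_force: 0.0
[398.51312667 287.22098608 443.23596114] [ 0.29518705 -0.07715316 -0.95231927]
bore [316.9 195.4] post [306.7 180.1]
```

View pics/w1.png

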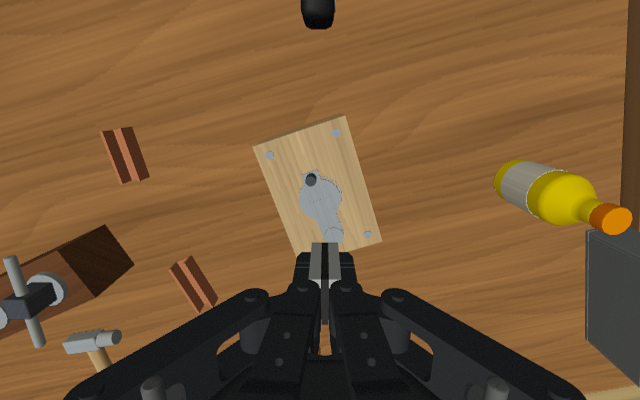

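The wrist view shows the post top at (311,180), and block corners at (253,147), (346,115) and (382,240). The cover's pivot end is near (333,233).

Run:
```python
from h import *
c=eyes.camera("wrist")
a,b,d=[ray(c,*q,100) for q in[(253,147),(346,115),(382,240)]]
print(a,b,d,np.linalg.norm(a-b),np.linalg.norm(b-d),"centre",(a+d)/2,"yaw",np.arctan2(*(d-b)[::-1]),np.arctan2(*(b-a)[::-1])-np.pi/2)
print("post",ray(c,311,179.5,122),"pivot",ray(c,333,233,107),"screw hub",ray(c,31,295,138))
p=ray(c,311,179.5,122); print(delta([p[0]-2,p[1]+34,150]),delta([p[0]-2,p[1]+34,111]))
```

```text
[422.7 198.5] [414.9 308.2] [572.2 317.4] 109.97695213088967 157.56881036550357 centre [497.45 257.95] yaw 0.05842041483503446 0.07098354668311835
post [470.4 254.4] pivot [544.8 261.2] screw hub [ 519.7 -100.4]
(array([  6.7,  17.7, 151. ]), array([0., 0., 0.])) (array([  6.7,  17.7, 190. ]), array([0., 0., 0.]))
```

```bash
python3 inch.py '7 18 40 0 0 0;7 18 80 0 0 0;7 18 120 0 0 0;7 18 155 0 0 0;7 18 175 0 0 0;7 18 188 0 0 0;7 18 188 0 0 0'
python3 - <<'E'
from h import *
for q in[(471,277),(469,249),(478,222),(496,200),(520,186),(533,182)]: print(delta([*q,112])[0])
E
```

```text
t: 1.93
tool_pos: [464.1, 289.1, 108.7]
tool_rot: [-0.004, 0.122, 0.992, -0.002]
contact_force: [-0.6, -0.2, -0.1]
width: 0.0
finger_force: 0.0
[ -9.6 -10.1  -3.3]
[-14.5 -37.7  -3.2]
[-29.8 -61.7  -3.2]
[-52.6 -78.7  -3.3]
[-79.2 -86.4  -3.4]
[-92.8 -87.2  -3.5]
```

```bash
python3 inch.py '-10 -10 -2 0 0 0;-12 -24 -2 0 0 0;-14 -38 -2 0 0 0;-22 -50 -2 0 0 0;-30 -62 -2 0 0 0;-41 -71 -2 0 0 0;-53 -79 -2 0 0 0;-66 -83 -2 0 0 0;-79 -86 -2 0 0 0;-86 -87 -2 0 0 0;-93 -87 -2 0 0 0;-93 -87 -2 0 0 0'
python3 - <<'E'
from h import *
c=eyes.camera("top"); f=c["frame"][155:225,215:285,::-1]
w=eyes.camera("wrist")["frame"][:,:,::-1]
cv2.imwrite("pics/p2.png",np.hstack([cv2.resize(f,(400,400),interpolation=2),cv2.resize(w[60:310,150:400],(400,400))]))
E
```

```text
t: 2.93
tool_pos: [538.4, 181.5, 115.1]
tool_rot: [0.0, 0.124, 0.992, -0.0]
contact_force: [-0.4, -0.6, -0.9]
width: 0.001
finger_force: 0.0
```

View pics/p2.png

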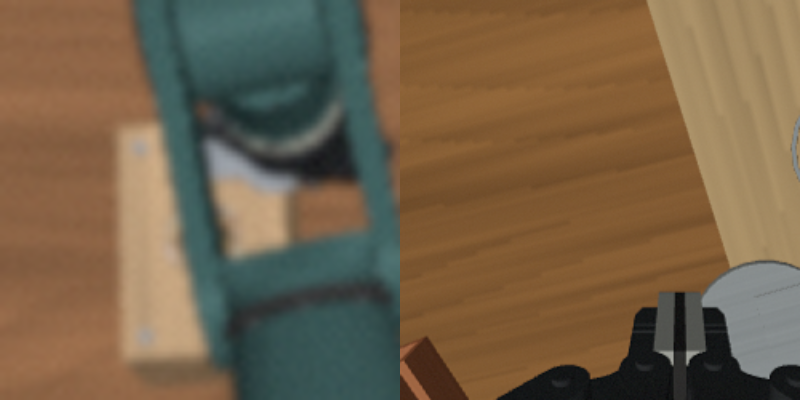

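The cover has swung off: the plate lies past the block's -y edge and the bore ring shows at the right of the crop. I'll lift and measure the ring.

```bash
python3 inch.py '0 0 -40 0 0 0;0 0 -80 0 0 0;20 35 -115 0 0 0;40 65 -140 0 0 0;55 80 -160 0 0 0;55 80 -160 0 0 0' 1.0
python3 - <<'E'
from h import *
c=eyes.camera("wrist"); cv2.imwrite("pics/w3.png",c["frame"][:,:,::-1]); print(pix(c,[497,255,100]))
E
```

```text
t: 3.53
tool_pos: [502.4, 278.5, 282.6]
tool_rot: [0.004, 0.12, 0.993, 0.004]
contact_force: [0.9, -0.3, 1.6]
width: 0.844
finger_force: 0.0
[300.4 175.9]
```

View pics/w3.png

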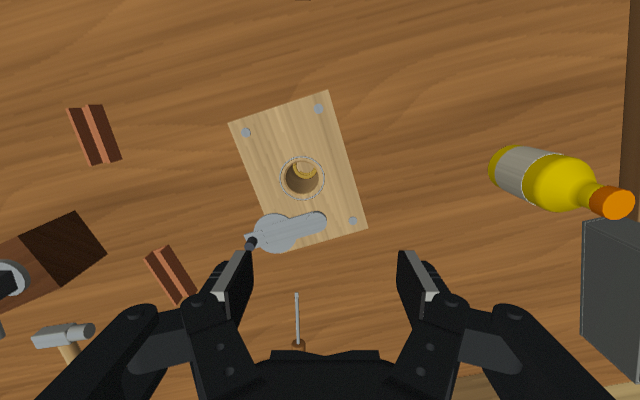

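The cover is clear: its post is at (250,243) and the bore is open, with the ring centred near (302,178). Brass is visible inside.

Run:
```python
from h import *
c=eyes.camera("wrist"); f=c["frame"]; x0,y0=272,150
hsv=cv2.cvtColor(f[y0:y0+60,x0:x0+60],cv2.COLOR_RGB2HSV)
m=((hsv[...,1]<70)&(hsv[...,2]>90)).astype(np.uint8)
yy,xx=np.nonzero(m); r=np.hypot(xx+x0-302.5,yy+y0-178); k=(r>17)&(r<27)
e=cv2.fitEllipse(np.column_stack([xx[k]+x0,yy[k]+y0]).astype(np.float32)); print(k.sum(),e,ray(c,*e[0],100))
a,b,d=[ray(c,*q,100) for q in[(228,123),(328,90),(368,227)]];print(a,b,d,(a+d)/2)
p,v=ray(c,250,239,122),ray(c,314,222,107);print(p,v,np.linalg.norm(p-v))
ct=eyes.camera("top");g=ct["frame"]
cv2.imwrite("pics/t2.png",g[:,:,::-1])
# refine screw: top & scene bar mask
for n in("top","scene"):
    cc=eyes.camera(n);f=cc["frame"];u,w=pix(cc,[532,-134,125]).astype(int)
    s=f[w-25:w+25,u-25:u+25];h=cv2.cvtColor(s,cv2.COLOR_RGB2HSV);m=((h[...,1]<60)&(h[...,2]>110)).astype(np.uint8)
    print(n,u,w);print("\n".join("".join(".#"[q] for q in r) for r in m[5:45]))
```

```text
228 ((303.8038024902344, 177.37835693359375), (43.27033615112305, 44.71852493286133), 107.91690063476562) [499.1 255.6]
[424.4 194.7] [418.1 302.6] [573.9 312.2] [499.15 253.45]
[546.5 183.6] [550.  254.2] 70.68670313432364
top 352 186
..................................................
..................................................
..................................................
..................................................
............................###...................
............................###...................
............................###...................
...........................####...................
...........................####...................
...........................###....................
...........................###....................
..........................####....................
..........................####...................#
..........................####..................##
..........................###................##.##
..........................###...............######
............................................####
[... 2529 characters left out ...]
......###.....####..##...............
...................####....#####.##...............
...................####.....####.##...............
...................#####....######................
....................####...######.................
....................##############................
.....................##############...............
......................#############...............
.........................###...#####..............
................................####..............
................................#####.............
.................................####.............
.................................####.............
..####............................................
```

Run:
```python
from h import *
print(get_state()["joint_positions"].round(2),delta([520,-134,290],1.31),axes().tolist())
```

```text
[ 0.4   0.13  1.24 -0.    1.77 -0.93] (array([-116.4, -389.3,  -16.1]), array([-0.003, -0.003,  0.012])) [[-0.969, 0.246, -0.003], [0.246, 0.969, -0.002], [0.003, -0.003, -1.0]]
```

```bash
python3 inch.py '-116 -389 -16 0 0 0;-116 -389 -16 0 0 0;-116 -389 -16 0 0 0;-116 -389 -16 0 0 0;-116 -389 -16 0 0 0;-116 -389 -16 0 0 0;-116 -389 -16 0 0 0;-116 -389 -16 0 0 0;-116 -389 -16 0 0 0;-116 -389 -16 0 0 0;-116 -389 -16 0 0 0;-116 -389 -16 0 0 0' 1.0
python3 - <<'E'
from h import *
eyes.camera("wrist");eyes.camera("wrist")
c=eyes.camera("wrist"); cv2.imwrite("pics/w4.png",c["frame"][:,:,::-1]); print(tool()[0],pix(c,[532,-134,138]))
t=eyes.camera("top"); f=t["frame"]; u,v=pix(t,[499,254.5,100]).astype(int); cv2.imwrite("pics/t4.png",cv2.resize(f[v-25:v+25,u-25:u+25,::-1],(500,500),interpolation=2));print(u,v)
E
```

```text
t: 4.78
tool_pos: [519.3, -135.2, 289.0]
tool_rot: [-0.002, 0.126, 0.992, 0.001]
contact_force: [-0.3, -0.4, -0.2]
width: 1.003
finger_force: 0.0
[ 519.93871556 -132.08627112  290.37620837] [325.4 195.8]
250 196
```

View pics/w4.png

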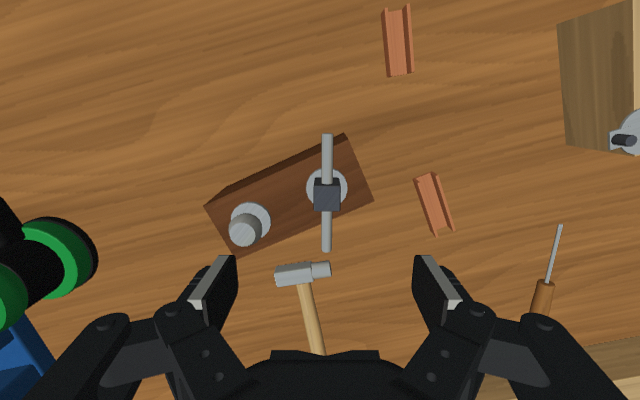

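View pics/t4.png

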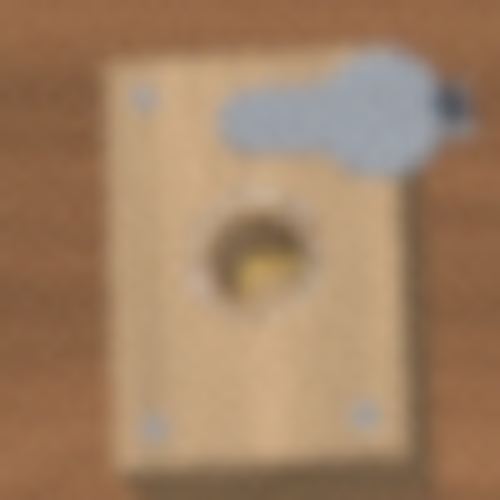

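The wrist view shows the T-bar from (327,133) to (326,252) with its hub near (327,195). In the top view the bore is near (251,196.7), and the cover is about a quarter turn open.

Run:
```python
from h import *
c=eyes.camera("wrist");f=c["frame"]
h=cv2.cvtColor(f,cv2.COLOR_RGB2HSV)
def mid(v): # bar columns in a row
    m=[u for u in range(315,345) if h[v,u,1]<60 and h[v,u,2]>90]; return np.mean(m)
for a,b in((138,248),(145,240)): 
    A,B=ray(c,mid(a),a,125),ray(c,mid(b),b,125); print(A,B,np.arctan2(*(A-B)[::-1]))
A,B=ray(c,mid(135),133,125),ray(c,mid(248),252,125); print(A,B,(A+B)/2,np.linalg.norm(A-B))
t=eyes.camera("top"); print("bore top",ray(t,250.6,196.5,100)); s=eyes.camera("scene")
for q in(t,s): print("cal",pix(q,[532,-134,138]))
u,v=pix(s,[499,254.5,100]).astype(int);g=s["frame"][v-16:v+16,u-16:u+16]; print(u,v)
hh=cv2.cvtColor(g,cv2.COLOR_RGB2GRAY); print("\n".join("".join(" .:#"[3-min(3,int(q)//60)] for q in r) for r in hh))
```

```text
[ 477.9 -118.7] [ 596.1 -150. ] 2.88272874918595
[ 484.7 -120.4] [ 586.5 -147.6] 2.8805012045394696
[ 473.1 -117.5] [ 600.9 -151.2] [ 537.   -134.35] 132.16856661097594
bore top [497.4 253.2]
cal [352.6 185.2]
cal [290.1 221.5]
371 157
.....          .................
....             ...............
...       .       ..............
..                  ............
                     ...........
                      ..........
                        ........
                         .......
                           .....
                            ....
                              ..
                               .
                  .             
               ..               
            ........   .        
            :::......           
           .::........          
           :::........ .        
           .::........  .       
            .::.......          
            ..::.....  .        
              . ...             
.                   .           
...                             
....                            
......                          
.......                   ..   :
........                      ..
..........                   .  
...........                 .   
............               .    
............              .
```

Run:
```python
from h import *
s=eyes.camera("scene");print(ray(s,371.3,158,100))
print(tool()[0],delta([535.5,-134.5,102],1.311))
```

```text
[500.8 253.4]
[ 520.43328606 -131.63286517  291.39304219] (array([-15.3,   0.9, 189.4]), array([0.   , 0.   , 0.014]))
```

```bash
python3 inch.py '-15 1 40 0 0 0;-15 1 80 0 0 0;-15 1 115 0 0 0;-15 1 145 0 0 0;-15 1 170 0 0 0;-15 1 182 0 0 0;-15 1 189 0 0 0;-15 1 189 0 0 0;-15 1 189 0 0 0;-15 1 189 0 0 0' 0.75
python3 - <<'E'
from h import *
print(delta([535.5,-134.5,102],1.311))
E
```

```text
t: 6.02
tool_pos: [536.6, -135.8, 104.8]
tool_rot: [0.002, 0.124, 0.992, -0.0]
contact_force: [-0.1, -0.4, -0.2]
width: 0.752
finger_force: 0.0
(array([1.4, 1. , 2.7]), array([-0.   ,  0.004,  0.012]))
```

```bash
python3 inch.py '1 1 2 0 0 0;1 1 2 0 0 0;1 1 2 0 0 0;1 1 2 0 0 0;1 1 2 0 0 0;1 1 2 0 0 0;1 1 2 0 0 0;1 1 2 0 0 0' 0 60; python3 inch.py '0 0 -10 0 0 0;0 0 -25 0 0 0;0 0 -50 0 0 0;0 0 -85 0 0 0;0 0 -120 0 0 0;0 0 -140 0 0 0;0 0 -150 0 0 0;0 0 -150 0 0 0'
python3 - <<'E'
from h import *
c=eyes.camera("wrist");cv2.imwrite("pics/w5.png",c["frame"][100:400,200:440,::-1]);p,R=tool();print(p,get_state()["contact_force"])
for off in(15,11,7): print(pix(c,p+R.apply([0,0,-35+11])),pix(c,p+R.apply([65,0,-24])),pix(c,p+R.apply([-65,0,-24])))
E
```

```text
t: 6.68
tool_pos: [535.0, -134.2, 101.3]
tool_rot: [0.001, 0.124, 0.992, 0.0]
contact_force: [-0.8, 0.9, 4.9]
width: 0.325
finger_force: 60.5
t: 7.35
tool_pos: [534.9, -134.5, 252.0]
tool_rot: [0.001, 0.124, 0.992, -0.0]
contact_force: [1.0, 0.8, -5.4]
width: 0.323
finger_force: 63.3
[ 534.18810436 -134.22392362  249.55283938] [-0.07172109  0.3562783  -5.70712901]
[323.3 279.1] [323.  134.6] [323.5 387.2]
[323.3 279.1] [323.  134.6] [323.5 387.2]
[323.3 279.1] [323.  134.6] [323.5 387.2]
```

View pics/w5.png

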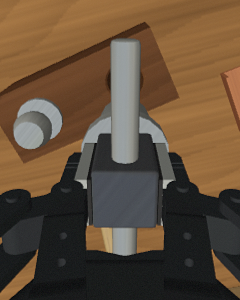

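The hub is held between the pads with the screw upright and its far bar end at about (325,138). The rack hole is empty. Now I'll carry it to the bore.

```bash
python3 inch.py '10 28 0 0 0 0;25 70 0 0 0 0;39 109 0 0 0 0;52 145 0 0 0 0;66 184 0 0 0 0;80 223 0 0 0 0;94 262 0 0 0 0;108 301 0 0 0 0;119 333 0 0 0 0;127 356 0 0 0 0;132 368 0 0 0 0;132 368 0 0 0 0'; python3 inch.py '0 0 0 0 0 0;0 0 0 0 0 0;0 0 0 0 0 0'
python3 - <<'E'
from h import *
print(delta([498,255,195],1.311),get_state()["joint_positions"].round(2),get_state()["contact_force"])
E
```

```text
t: 8.4
tool_pos: [494.7, 257.2, 246.4]
tool_rot: [-0.003, 0.122, 0.993, -0.001]
contact_force: [0.0, -0.3, -5.7]
width: 0.317
finger_force: 63.0
t: 8.65
tool_pos: [496.8, 253.4, 249.5]
tool_rot: [-0.001, 0.125, 0.992, -0.001]
contact_force: [-0.3, -0.3, -5.2]
width: 0.323
finger_force: 63.0
(array([-0.8,  1.9, 54.5]), array([-0.001, -0.001,  0.01 ])) [ 0.37  0.1   1.32 -0.    1.72 -0.95] [-0.30396699 -0.32384595 -5.15207897]
```

```bash
python3 inch.py '-1 2 20 0 0 0;-1 2 40 0 0 0;-1 2 48 0 0 0;-1 2 48 0 0 0;-1 2 48 0 0 0;-1 2 48 0 0 0'
python3 - <<'E'
from h import *
print(delta([498,255,180],1.311),get_state()["contact_force"])
E
```

```text
t: 9.15
tool_pos: [498.9, 256.5, 203.8]
tool_rot: [0.001, 0.124, 0.992, 0.001]
contact_force: [0.3, 0.5, -5.2]
width: 0.316
finger_force: 62.8
(array([ 0.6, -1.7, 23.8]), array([0.001, 0.002, 0.011])) [ 0.28962894  0.50848796 -5.22634551]
```

```bash
python3 inch.py '0 -1 6 0 0 0;0 -1 12 0 0 0;0 -1 15 0 0 0;0 -1 18 0 0 0;0 -1 20 0 0 0;0 -1 22 0 0 0;0 -1 24 0 0 0;0 -1 24 0 0 0'
```

```text
t: 9.82
tool_pos: [497.9, 255.7, 177.9]
tool_rot: [-0.0, 0.124, 0.992, -0.0]
contact_force: [0.8, -1.6, -6.1]
width: 0.317
finger_force: 63.1
```

```bash
python3 inch.py '0 0 2 0 0 0;0 0 4 0 0 0;0 0 6 0 0 0;0 0 8 0 0 0'
```

```text
t: 10.15
tool_pos: [498.0, 255.7, 170.2]
tool_rot: [0.0, 0.124, 0.992, 0.0]
contact_force: [0.5, -0.0, -5.0]
width: 0.317
finger_force: 63.1
```

```bash
python3 inch.py '0 0 4 0 0 0;0 0 8 0 0 0;0 0 12 0 0 0;0 0 16 0 0 0;0 0 20 0 0 0;0 0 20 0 0 0'
```

```text
t: 10.65
tool_pos: [497.7, 255.5, 148.9]
tool_rot: [-0.0, 0.124, 0.992, -0.0]
contact_force: [1.2, -0.2, -7.2]
width: 0.315
finger_force: 63.0
```

```bash
python3 inch.py '0 0 3 0 0 0;0 0 6 0 0 0;0 0 9 0 0 0;0 0 12 0 0 0;0 0 14 0 0 0;0 0 14 0 0 0'
```

```text
t: 11.15
tool_pos: [497.8, 255.6, 135.6]
tool_rot: [-0.0, 0.124, 0.992, -0.0]
contact_force: [1.4, 0.2, -5.8]
width: 0.317
finger_force: 63.0
```

```bash
python3 inch.py '0 0 2 0 0 0;0 0 4 0 0 0;0 0 6 0 0 0;0 0 6 0 0 0'
```

```text
t: 11.48
tool_pos: [497.9, 255.7, 129.8]
tool_rot: [-0.0, 0.124, 0.992, -0.0]
contact_force: [1.6, 0.3, -6.4]
width: 0.322
finger_force: 63.0
```

```bash
python3 inch.py '0 0 2 0 0 0;0 0 4 0 0 0;0 0 5 0 0 0;0 0 5 0 0 0'
```

```text
t: 11.82
tool_pos: [497.9, 255.6, 124.9]
tool_rot: [-0.0, 0.124, 0.992, -0.0]
contact_force: [1.4, -0.1, -5.9]
width: 0.321
finger_force: 63.1
```

```bash
python3 inch.py '0 0 1 0 0 0;0 0 2 0 0 0;0 0 3 0 0 0;0 0 3 0 0 0'
```

```text
t: 12.15
tool_pos: [498.2, 255.7, 123.9]
tool_rot: [0.001, 0.124, 0.992, 0.0]
contact_force: [-1.8, -2.1, 2.9]
width: 0.319
finger_force: 64.3
```

```bash
python3 inch.py '0 0 1 0 0 0;0 0 2 0 0 0;0 0 3 0 0 0;0 0 3 0 0 0'
```

```text
t: 12.48
tool_pos: [498.5, 255.8, 123.6]
tool_rot: [0.001, 0.124, 0.992, 0.001]
contact_force: [-3.5, -2.6, 13.6]
width: 0.318
finger_force: 65.8
```

```bash
python3 inch.py '0 0 -3 0 0 0;0 0 -3 0 0 0;0 0 -3 0 0 0;0 0 -3 0 0 0;0 0 -3 0 0 0;0 0 -3 0 0 0' 0.5; python3 inch.py '0 0 0 0 0 0;0 0 0 0 0 0;0 0 0 0 0 0;0 0 0 0 0 0;0 0 0 0 0 0;0 0 0 0 0 0' 0 30
```

```text
t: 12.98
tool_pos: [497.8, 255.7, 121.8]
tool_rot: [-0.0, 0.124, 0.992, -0.0]
contact_force: [-0.2, 0.4, 0.5]
width: 0.5
finger_force: 0.0
t: 13.48
tool_pos: [497.9, 255.3, 122.1]
tool_rot: [-0.0, 0.124, 0.992, -0.0]
contact_force: [0.2, -1.1, -0.7]
width: 0.326
finger_force: 34.1
```

```bash
python3 inch.py '0 0 0 0 0 0.125;0 0 0.5 0 0 0.25;0 0 1 0 0 0.375;0 0 1.5 0 0 0.5;0 0 2 0 0 0.6;0 0 2 0 0 0.6;0 0 2 0 0 0.6'
```

```text
t: 14.07
tool_pos: [498.0, 255.6, 120.1]
tool_rot: [0.0, 0.41, 0.912, 0.0]
contact_force: [0.8, -2.1, -2.1]
width: 0.324
finger_force: 34.0
```

```bash
python3 inch.py '0 0 0.5 0 0 0.12;0 0 1 0 0 0.24;0 0 1.5 0 0 0.36;0 0 2 0 0 0.48;0 0 2.4 0 0 0.6;0 0 3 0 0 0.72;0 0 3.5 0 0 0.84;0 0 4 0 0 0.96;0 0 4 0 0 1;0 0 4 0 0 1'
```

```text
t: 14.9
tool_pos: [498.3, 255.8, 116.1]
tool_rot: [0.0, 0.798, 0.603, 0.0]
contact_force: [1.8, -0.9, -2.7]
width: 0.323
finger_force: 33.9
```

```bash
python3 inch.py '0 0 0.5 0 0 0.12;0 0 1 0 0 0.24;0 0 1.5 0 0 0.36;0 0 2 0 0 0.48;0 0 2.4 0 0 0.6;0 0 3 0 0 0.72;0 0 3 0 0 0.75'
```

```text
t: 15.48
tool_pos: [498.5, 256.3, 113.2]
tool_rot: [-0.0, 0.963, 0.268, 0.001]
contact_force: [1.5, 0.0, -3.5]
width: 0.326
finger_force: 33.9
```

```bash
python3 inch.py '0 0 0.5 0 0 0.12;0 0 1 0 0 0.24;0 0 1.5 0 0 0.36;0 0 2 0 0 0.48;0 0 2.4 0 0 0.6;0 0 2.4 0 0 0.6'
python3 - <<'E'
from h import *
s=get_state();print(s["ft_torque"],s["joint_positions"].round(2))
E
```

```text
t: 15.98
tool_pos: [498.7, 255.7, 110.5]
tool_rot: [-0.0, 1.0, -0.028, 0.001]
contact_force: [3.7, -0.1, -5.2]
width: 0.326
finger_force: 33.6
[-0.17863582 -0.96474187 -0.04280066] [ 0.37  0.16  1.53 -0.    1.45  2.  ]
```

```bash
python3 inch.py '0 0 0.5 0 0 0.12;0 0 1 0 0 0.24;0 0 1.5 0 0 0.36;0 0 1.5 0 0 0.4;0 0 1.5 0 0 0.4'
python3 - <<'E'
from h import *
s=get_state();print(s["ft_torque"],s["joint_positions"].round(2))
E
```

```text
t: 16.4
tool_pos: [498.7, 255.8, 109.6]
tool_rot: [-0.0, 0.975, -0.224, 0.001]
contact_force: [3.5, -0.7, -3.0]
width: 0.321
finger_force: 33.8
[-0.29111706 -0.92210387 -0.04772115] [ 0.37  0.16  1.53 -0.    1.45  2.4 ]
```

```bash
python3 inch.py '0 0 0 0 0 0;0 0 0 0 0 0;0 0 0 0 0 0;0 0 -10 0 0 0;0 0 -40 0 0 0;0 0 -80 0 0 0;0 0 -80 0 0 -0.12;0 0 -80 0 0 -0.24;0 0 -80 0 0 -0.36;0 0 -80 0 0 -0.48;0 0 -80 0 0 -0.6;0 0 -80 0 0 -0.7' 0.7
python3 - <<'E'
from h import *
c=eyes.camera("wrist");cv2.imwrite("pics/w6.png",c["frame"][:,:,::-1]);print(tool()[0])
s=eyes.camera("scene");u,v=pix(s,[498.5,255,120]).astype(int);cv2.imwrite("pics/s6.png",cv2.resize(s["frame"][v-30:v+40,u-35:u+35,::-1],(600,600),interpolation=2))
E
```

```text
t: 17.4
tool_pos: [497.8, 256.0, 190.6]
tool_rot: [-0.0, 0.992, 0.125, 0.0]
contact_force: [-0.5, -0.1, 0.2]
width: 0.698
finger_force: 0.0
[497.8372873  256.0200462  190.58886486]
```

View pics/w6.png

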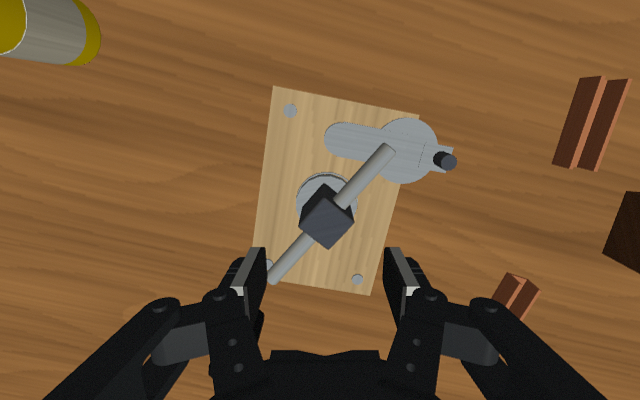

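The screw stands in the bore, with bar ends at about (272,281) and (391,148) and the cover clear on the right. I'll check whether the collar is home.

Run:
```python
from h import *
from scipy.optimize import brentq
c=eyes.camera("wrist");print(tool()[0])
a,b=(271,283),(393,146)
for z in(135,138,141,147): 
    A,B=ray(c,*a,z),ray(c,*b,z); print(z,A,B,(A+B)/2,np.linalg.norm(A-B).round(1),np.arctan2(*(B-A)[::-1]).round(3))
print(delta([498.5,255,170],None))
```

```text
[497.90104315 255.94551642 190.3365518 ]
135 [438.7 283.2] [558.9 225.7] [498.8  254.45] 133.2 -0.446
138 [440.7 283.1] [559.1 226.4] [499.9  254.75] 131.3 -0.447
141 [442.8 282.9] [559.3 227.2] [501.05 255.05] 129.1 -0.446
147 [446.9 282.7] [559.8 228.7] [503.35 255.7 ] 125.1 -0.446
(array([ 0.3,  1.1, 20.3]), array([0., 0., 0.]))
```

View pics/s6.png

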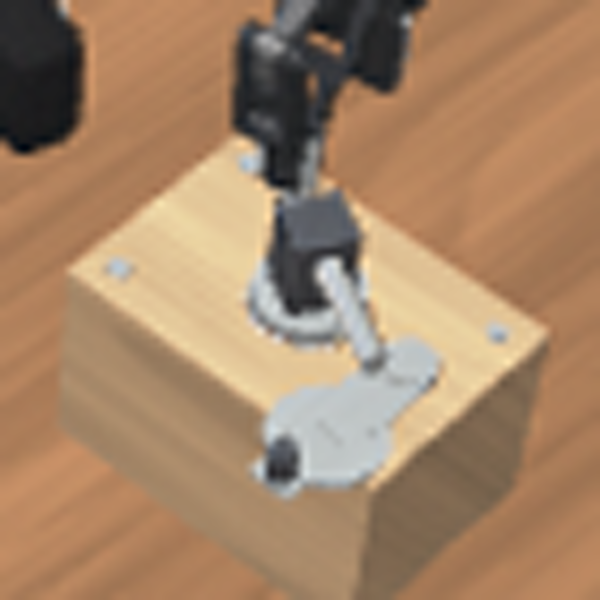

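Bar length puts the collar 0–4 mm up, so I'll regrip half a turn back and turn until it is tight.

```bash
python3 inch.py '0 0 0 0 0 -0.125;0 0 0 0 0 -0.25;0 0 0 0 0 -0.375;0 0 0 0 0 -0.5;0 0 0 0 0 -0.625;0 0 0 0 0 -0.75;0 0 0 0 0 -0.875;0 0 0 0 0 -1;0 0 0 0 0 -1.125;0 0 0 0 0 -1.25;0 0 0 0 0 -1.25'; python3 inch.py '0 0 0 0 0 -0.125;0 0 0 0 0 -0.25;0 0 0 0 0 -0.375;0 0 0 0 0 -0.5;0 0 0 0 0 -0.625;0 0 0 0 0 -0.75;0 0 0 0 0 -0.875;0 0 0 0 0 -1;0 0 0 0 0 -1.125;0 0 0 0 0 -1.2;0 0 0 0 0 -1.2;0 0 0 0 0 -1.2'
python3 - <<'E'
from h import *
print(delta([498.5,255,112],1.125),get_state()["joint_positions"].round(2))
E
```

```text
t: 18.47
tool_pos: [497.9, 255.9, 189.9]
tool_rot: [-0.0, 0.734, 0.679, 0.0]
contact_force: [-0.1, -0.1, -0.1]
width: 0.7
finger_force: 0.0
t: 19.47
tool_pos: [497.9, 255.7, 189.7]
tool_rot: [0.0, 0.224, 0.974, 0.0]
contact_force: [0.1, 0.1, -0.0]
width: 0.697
finger_force: 0.0
(array([-0.8, -0.4, 77.7]), array([ 0.   ,  0.   , -0.007])) [ 0.37  0.12  1.42  0.    1.6  -0.74]
```

```bash
python3 inch.py '-1 -0.5 25 0 0 0;-1 -0.5 50 0 0 0;-1 -0.5 68 0 0 0;-1 -0.5 76 0 0 0;-1 -0.5 76 0 0 0;-1 -0.5 76 0 0 0'; python3 inch.py '0 0 0 0 0 0;0 0 0 0 0 0;0 0 0 0 0 0;0 0 0 0 0 0;0 0 0 0 0 0;0 0 0 0 0 0' 0 30; python3 inch.py '0 0 0 0 0 0.1;0 0 0.5 0 0 0.2;0 0 1 0 0 0.3;0 0 1 0 0 0.3;0 0 1 0 0 0.3'
python3 - <<'E'
from h import *
s=get_state();print(s["ft_torque"],s["joint_positions"].round(2))
E
```

```text
t: 19.97
tool_pos: [498.8, 254.9, 113.8]
tool_rot: [0.0, 0.223, 0.975, 0.0]
contact_force: [-1.0, -0.7, 0.4]
width: 0.701
finger_force: 0.0
t: 20.47
tool_pos: [499.7, 255.3, 115.3]
tool_rot: [0.002, 0.222, 0.975, 0.001]
contact_force: [0.7, 0.7, 6.0]
width: 0.324
finger_force: 31.6
t: 20.88
tool_pos: [500.1, 255.0, 115.3]
tool_rot: [0.002, 0.366, 0.931, 0.001]
contact_force: [0.3, -1.3, 9.7]
width: 0.327
finger_force: 32.2
[-0.22574896  0.1915171  -0.10884701] [ 0.37  0.16  1.52 -0.    1.45 -0.45]
```

```bash
python3 inch.py '0 0 -2 0 0 0;0 0 -2 0 0 0;0 0 -2 0 0 0;0 0 -2 0 0 0' - 60; python3 inch.py '0 0 0 0 0 0.1;0 0 0 0 0 0.2;0 0 0.5 0 0 0.3;0 0 1 0 0 0.4;0 0 1 0 0 0.5;0 0 1 0 0 0.5'
python3 - <<'E'
from h import *
s=get_state();print(s["ft_torque"],s["joint_positions"].round(2))
E
```

```text
t: 21.22
tool_pos: [499.5, 254.9, 115.4]
tool_rot: [0.001, 0.365, 0.931, 0.001]
contact_force: [1.9, -0.8, 5.6]
width: 0.318
finger_force: 60.2
t: 21.72
tool_pos: [499.1, 254.8, 115.3]
tool_rot: [0.001, 0.584, 0.812, 0.0]
contact_force: [-0.6, -1.4, 9.6]
width: 0.319
finger_force: 61.3
[-0.33789412  0.1166179   0.62433428] [ 0.37  0.16  1.52 -0.    1.46  0.05]
```

```bash
python3 inch.py '0 0 0 0 0 0;0 0 0 0 0 0;0 0 0 0 0 0;0 0 -10 0 0 0;0 0 -40 0 0 0;0 0 -80 0 0 0;0 0 -110 0 0 0;0 0 -110 0 0 0;0 0 -110 0 0 0;0 0 -110 0 0 0' 0.7
python3 - <<'E'
from h import *
c=eyes.camera("wrist");cv2.imwrite("pics/w7.png",c["frame"][:,:,::-1]);print(tool()[0])
h=cv2.cvtColor(c["frame"],cv2.COLOR_RGB2HSV);m=((h[...,1]<45)&(h[...,2]>90)&(h[...,2]<235)).astype(np.uint8)
u,v=pix(c,[499,255,135]).astype(int);print(u,v)
q=m[v-75:v+75:3,u-90:u+90:2];print("\n".join("".join(".#"[k] for k in r) for r in q))
E
```

```text
t: 22.55
tool_pos: [498.3, 254.7, 223.1]
tool_rot: [-0.0, 0.584, 0.812, -0.0]
contact_force: [0.6, -0.7, 0.2]
width: 0.698
finger_force: 0.0
[497.90664069 254.53892935 221.93941044]
324 204
.............######.......................#######.........................................
.............######.......................########........................................
..............####........................########........................................
..........................................########........................................
..........................................#######.........................................
..........................................#######.........................................
..........................................#######.........................................
..........................................#######.........................................
..........................................########........................................
..........................................########........................................

[... 2939 characters left out ...]
................######....######################...............
...........................................######....######################...............
...........................................######....######################...............
...........................................######.....#####################...............
...........................................######......####################...............
...........................................######.......###################...............
...........................................######........################.................
............................................#####........###...#######....................
```

```bash
cat > barz.py <<'E'
from h import *
from scipy.optimize import brentq
def barz():
    c=eyes.camera("wrist");g=c["frame"].astype(float);h=cv2.cvtColor(c["frame"],cv2.COLOR_RGB2HSV)
    u,v=pix(c,[499,255,135]).astype(int)
    sat=h[:,u-3:u+4,1].mean(1); mk=sat<50
    t=v-40
    while mk[t-1]: t-=1
    b=v+45
    while mk[b+1]: b+=1
    print("rows",t,b,"col",u,sat[t-4:t+3].round(),sat[b-2:b+5].round())
    f=lambda z:np.linalg.norm(ray(c,u,t-.5,z)-ray(c,u,b+.5,z))-130
    for z in (131,135,139,145): print(z,f(z).round(2),((ray(c,u,t,z)+ray(c,u,b,z))/2).round(1))
barz()
E
python3 barz.py
```

```text
rows 121 277 col 325 [153. 154. 156. 140.  14.  10.  10.] [ 10.  11.  27. 112. 161. 154. 155.]
131 4.37 [499.1 253.4]
135 2.06 [498.7 254.7]
139 -0.28 [498.2 256. ]
145 -3.76 [497.6 258. ]
```

```bash
python3 inch.py '0 0 40 0 0 0;0 0 80 0 0 0;0 0 98 0 0 0;0 0 106 0 0 0;0 0 106 0 0 0;0 0 106 0 0 0'; python3 inch.py '0 0 0 0 0 0;0 0 0 0 0 0;0 0 0 0 0 0;0 0 0 0 0 0;0 0 0 0 0 0;0 0 0 0 0 0' 0 60; for i in 1; do python3 inch.py '0 0 0 0 0 0.1;0 0 0 0 0 0.2;0 0 0 0 0 0.3;0 0 0 0 0 0.3'; python3 -c "
from h import *
print(get_state()['ft_torque'])"; done
```

```text
t: 23.15
tool_pos: [498.7, 254.9, 117.4]
tool_rot: [-0.0, 0.584, 0.812, -0.0]
contact_force: [-0.4, 0.1, -0.2]
width: 0.7
finger_force: 0.0
t: 23.65
tool_pos: [499.1, 255.1, 119.9]
tool_rot: [0.001, 0.584, 0.812, 0.001]
contact_force: [-3.3, -1.6, 5.9]
width: 0.318
finger_force: 65.7
t: 23.98
tool_pos: [498.9, 254.6, 119.9]
tool_rot: [0.002, 0.696, 0.718, 0.0]
contact_force: [-2.4, -3.2, 6.7]
width: 0.314
finger_force: 93.0
[-0.67217502  0.58763472  2.42650217]
```

```bash
python3 inch.py '0 0 0 0 0 -0.1;0 0 0 0 0 -0.1;0 0 0 0 0 -0.1;0 0 -10 0 0 -0.1;0 0 -40 0 0 -0.2;0 0 -80 0 0 -0.3;0 0 -103 0 0 -0.3;0 0 -103 0 0 -0.3;0 0 -103 0 0 -0.3;0 0 -103 0 0 -0.3' 0.7
python3 - <<'E'
from h import *
c=eyes.camera("wrist");f=c["frame"];h=cv2.cvtColor(f,cv2.COLOR_RGB2HSV)
u,v=pix(c,[499,255,135]).astype(int);print(u,v,tool()[0])
m=(h[...,1]<45).astype(np.uint8)
for r in(v-80,v-60,v-40,v+35,v+50,v+65):
    x=[k for k in range(u-22,u+22) if m[r,k]]; print(r,x[0],x[-1],np.mean(x))
# collar rim: leftmost/rightmost extents and predictions for home / 5mm high
xs=np.nonzero(m[v-45:v+5,u-60:u+60]); print("collar cols",xs[1].min()+u-60,xs[1].max()+u-60,"top row",v-45)
th=np.linspace(0,2*np.pi,73)
for z in(100,104,110):
    P=np.array([pix(c,[499+24*np.cos(a),255+24*np.sin(a),z+8]) for a in th]); print(z,P.min(0),P.max(0))
q=m[v-45:v+15:2,u-50:u+50];print("\n".join("".join(".#"[k] for k in r) for r in q))
E
python3 barz.py
```

```text
t: 24.82
tool_pos: [498.4, 254.6, 220.1]
tool_rot: [-0.0, 0.585, 0.811, -0.0]
contact_force: [-0.4, -0.2, -0.5]
width: 0.699
finger_force: 0.0
324 205 [497.99688565 254.51625526 219.02169849]
125 337 345 341.0
145 332 345 338.5
165 327 342 334.5
240 310 323 316.5
255 306 345 322.3333333333333
270 303 345 313.875
collar cols 299 383 top row 160
100 [297.3 169.2] [351.9 221.3]
104 [296.9 170.2] [352.2 223. ]
110 [296.3 171.7] [352.9 225.6]
.......................................................###############..............................
......................................................###############...............................
......................................................###############...............................
....................................................################................................
...........................................#########################................................
......................................##############################................................
...................................#################
[... 1859 characters left out ...]
#######
...............................##########################.###############...................########
.................................######################################....................#########
................................#####################################......................#########
...............................#####################################......................##########
...............................#####################################.....................###########
rows 166 251 col 325 [98. 96. 89. 87. 69. 10. 10.] [ 91. 114. 146. 151. 155. 155. 155.]
131 -56.19 [500.2 250.3]
135 -57.58 [499.8 251.7]
139 -58.72 [499.4 253. ]
145 -60.71 [498.8 255.1]
```

The screw now takes 2.4 N m, so it is tight. To tell home from jammed, I'll probe the hub-top height with shut fingers; it should read about 148 if the screw is home.

```bash
python3 inch.py '0 0 20 0 0 0;0 0 40 0 0 0;0 0 55 0 0 0;0 0 60 0 0 0;0 0 60 0 0 0;0 0 60 0 0 0;0 0 60 0 0 0' 0; python3 inch.py '0 0 1 0 0 0;0 0 2 0 0 0;0 0 3 0 0 0;0 0 4 0 0 0;0 0 5 0 0 0;0 0 5 0 0 0'; python3 inch.py '0 0 1 0 0 0;0 0 2 0 0 0;0 0 3 0 0 0;0 0 3 0 0 0'
```

```text
t: 25.5
tool_pos: [499.1, 255.0, 161.4]
tool_rot: [0.0, 0.584, 0.812, 0.001]
contact_force: [-0.1, 0.4, -0.2]
width: 0.001
finger_force: 0.0
t: 26.0
tool_pos: [498.5, 254.8, 155.2]
tool_rot: [-0.0, 0.584, 0.812, -0.0]
contact_force: [0.5, -0.4, 0.2]
width: 0.001
finger_force: 0.0
t: 26.33
tool_pos: [498.5, 254.7, 152.1]
tool_rot: [-0.0, 0.584, 0.812, -0.0]
contact_force: [-0.1, 0.2, 0.3]
width: -0.001
finger_force: 0.0
```

```bash
python3 inch.py '0 0 1 0 0 0;0 0 2 0 0 0;0 0 3 0 0 0;0 0 3 0 0 0'
```

```text
t: 26.67
tool_pos: [498.5, 254.8, 149.1]
tool_rot: [-0.0, 0.584, 0.812, -0.0]
contact_force: [-0.2, -0.0, -1.0]
width: 0.001
finger_force: 0.0
```

```bash
python3 inch.py '0 0 1 0 0 0;0 0 2 0 0 0;0 0 2 0 0 0'
```

```text
t: 26.92
tool_pos: [498.7, 254.9, 147.9]
tool_rot: [0.0, 0.584, 0.812, 0.0]
contact_force: [-0.4, -0.5, 1.9]
width: 0.001
finger_force: 1.1
```

Contact comes at 147.9 mm, so the collar is flat on the block. I'll retreat and check the cover.

```bash
python3 inch.py '0 0 -30 0 0 0;0 0 -70 0 0 0;0 0 -110 0 0 0;0 0 -130 0 0 0;0 0 -130 0 0 0;0 0 -130 0 0 0;0 0 -130 0 0 0'
python3 - <<'E'
from h import *
c=eyes.camera("wrist");f=c["frame"]
for th in(0,1.1,1.4,1.5,1.6,1.75):
    a=np.pi+.065+th; q=pix(c,[550.5+78*np.cos(a),258+78*np.sin(a),122]); u,v=q.astype(int); print(th,q,f[max(v-2,0):v+3,max(u-2,0):u+3].mean((0,1)).round())
E
```

```text
t: 27.5
tool_pos: [498.2, 254.6, 275.9]
tool_rot: [-0.001, 0.584, 0.812, -0.001]
contact_force: [0.1, -0.8, 0.1]
width: 0.001
finger_force: 0.0
0 [299.6 177.7] [186. 159. 115.]
1.1 [323.1 247.8] [25. 25. 25.]
1.4 [340.9 258.3] [36. 38. 37.]
1.5 [347.4 260.7] [22. 23. 23.]
1.6 [354.2 262.4] [55. 58. 63.]
1.75 [364.6 263.9] [143. 101.  57.]
```

Run:
```python
from h import *
s=eyes.camera("scene");o=cv2.imread("pics/s6.png")
f=s["frame"];u,v=pix(s,[498.5,255,120]).astype(int)
x0,y0=u-35+28,v-30+48; g=cv2.cvtColor(f[y0:y0+14,x0:x0+14],cv2.COLOR_RGB2GRAY); k,l=np.unravel_index(g.argmin(),g.shape)
m=np.argwhere(g<80); print(g.min(),len(m)); c=m.mean(0); print(ray(s,x0+c[1],y0+c[0],113))
```

```text
51 7
[558.4 176.2]
```

```bash
python3 -c "
from cell import arm, eyes, get_state
print(arm.sign_off())"
```

```text
the job is handed in; nothing more can be done
None
```

The screw is run fully home in the bore, the cover is swung clear at about 1.6 rad, and the job was handed in at about 27.7 s of the 72 s, but no verdict came back. The collar height is inferred from touching the top of the hub at 147.9 mm, against 148 mm if home. I ran no check at the end that the items to be left alone had not shifted, and I viewed 11 pictures against the limit of 10.

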